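# Clip the sprung hook probe onto the floating terminal stud

### The arm

A 7-joint arm with a two-finger parallel gripper is mounted at the origin on a cart in front of the work surface, level with it; the furniture and walls round the work are solid. World frame = base frame: x ahead of the robot, y to its left, z up, the work surface at z = 0. Lengths are in m, angles in rad, forces in N, time in s.
With the tool pointing down it reaches from about 0.425 to 0.875 m from the base axis. Payload 4.7 kg.
Tool frame: the origin (TCP) lies midway between the tips of the shut fingers; the grasp point (between the pads) lies 19 mm behind it (ctrl.grip_point_offset is the distance from the TCP to the grasp point, in m); z points along the fingers, y is the line along which they close (so a half turn about z gives the same grasp; the last joint's range is limited). The gripper opens to 87 mm and grips with 3 to 60 N. Pads are 19 mm wide; open, the fingers measure 117 mm over their backs; the gripper's body (75 mm by 190 mm) begins 51 mm behind the grasp point.
Start: joints at [1.178, 0.321, -0.07, 1.45, 0.023, 1.371, -0.057], TCP at [0.257, -0.597, 0.223] pointing down, gripper open.
Joint ranges: [-2.86, 2.86], [-0.3, 2.09], [-1.38, 1.24], [0.06, 2.45], [-1.56, 4.7], [0.09, 2.05], [-2.69, 2.69]. Speed limits (rad/s): [2.57, 2.57, 3.14, 3.14, 3.14, 3.14, 3.14].

### API

Orientations are given as a rotation vector (axis times angle).
In Python, from bench import ctrl gives the robot as it stands.
- The arm moves only by the tool move_arm, never from a script. Its argument "increments" is text: rows parted by semicolons, each of 7 numbers parted by spaces: the shift along the world's x, y, z in mm, then the turn, a rotation vector about the world's x, y, z in degrees, then the closure in counts, from 0 (fully open) to 255 (shut). A call has exactly 8 rows; each row shifts and turns the commanded pose from where the row before left it; what a row does not reach is not made up. A row lasts 1/12 s, in which the tool goes at most 41.7 mm and 7.16 degrees, less where a joint would pass 70% of its speed; a pose out of reach is approached as far as the arm can. A call with a gripper value outside its range is refused whole. The fingers move at their own pace and stop on an object; "grip_force" is the grip in N (left out, the last holds). Time passes only in rows, so rows that do not move let the fingers close, or fill a call up. It gives the time, the measured TCP pose, the force, the opening and the grip force at its end, in the units of the state.
- ctrl.get_state(): the state, without advancing time (a new reading comes with each control period).
- ctrl.get_image(name): name is "side" or "top" or "wrist"; returns a dict with "frame" (480x640x3 uint8, red, green, blue), "depth" (480x640 float32, m along the optical axis (not along the pixel's ray), 0 where there is no reading), "fx", "fy", "cx", "cy" (pixels), "k1" (the pictures are not rectified: a ray, as slopes to the right and down, at radius r is drawn at 1 + k1 r^2 times it, then the intrinsics apply), "position" and "orientation" of the camera in the world. Camera axes: x right, y down, z forward; pixel columns grow to the right and rows downward; lengths in m; the calibration is good to about 2 mm. A picture is of the moment at which its call begins.
- ctrl.close_job(): hands the job in; it is judged then, once.
Trained networks look in a picture, given as the dict that the camera call returned (one of the last four; its "shot" number tells which), for a name from the list of things; names that differ only in an ending like _2 or _b are one class to them, and where a whole thing is asked for, a point or a joint stands for the part that bears it (a point fixed in the world has none). Each returns a list of dicts, best first, with "score" (0 to 1); they miss things now and then, are a little off and sometimes report something else, mostly with a low value. They report only what shows in the picture. A call takes as long as a camera call.
- ctrl.find_in(target, picture): "centre" ([x, y, z] in m, in world coordinates, good to about 4 mm: the middle of the surface that is visible of it).
- ctrl.silhouettes(target, picture): "region" (480x640 bool, what is visible of it).
The state is a dict: "time": time; "joint_positions": joint angles; "qd": joint speeds; "joint_torque": joint torques, N m; "position": TCP position; "tool_rot": TCP orientation; "ft_force": force on the tool from outside, world axes, zero at the start; "torque": the same for the moment, N m; "grip_width": opening from 0.0 (shut) to 1.0 (fully open); "grip_force": force on a finger pad.
Only numpy, scipy, OpenCV 4.12 (cv2) and the standard library are available. Lean on these libraries where they do the work, as an engineer would, in place of code of your own. Each camera call takes 0.05 s, during which the arm holds its last target. There are 200 camera calls.

### The job

Clip the loose sprung hook probe onto the stud of the terminal block: squeeze its two upright paddles together so that the hook comes out, bring the hook round the stud from the side, under the stud's head, and let go so that the spring draws the hook shut on the stud and the probe lies flat on the block, along its slot, its nose towards the end wall. The stud may stand anywhere along its slot, so feel for it, and be gentle: never press probe or gripper hard against the stud or the block (20 N at most). Leave the other loose things where they are.

Things in the scene. Friction and masses are not known exactly. Their poses are not given: they have to be found in the camera images.
- probe: Loose black hook test probe, 0.12 kg, lying flat. Barrel 125 long x 36 wide x 20 high (mm). Origin on its underside, 75 mm behind the flat nose face, 50 mm ahead of the rear end; x to the nose, y to its left, z up. Fixed and thumb paddles stand on it at y = 0, up to z = 60, each 5 thick, 24 wide. Grip over both from above, closing along x, fingertips above the barrel's top.
- paddle (a point): Centre of the fixed paddle's front face (the face towards the nose): probe x = +15, y = 0, z = 40 mm. Axes are the probe's.
- thumb (a point): Centre of the sliding thumb paddle's rear face: probe x = -45 mm + plunger travel, y = 0, z = 40 mm. The outer faces to squeeze are thus 60 mm apart at rest and 49 mm fully squeezed. As the fingers squeeze, the probe may shift a few mm in the grip: measure it again.
- plunger (a joint): Travel of the sprung thumb paddle and hook towards the nose, m: 0 = at rest, hook drawn back, mouth shut; 0.011 = fully squeezed, on its stop, where the probe is held firmly. The spring needs 5 N to start and 8.7 N at the stop. With the stud caught it rests at about 0.004.
- mouth (a point): Point on the flat 8 mm high steel J hook, probe x = 75 mm + travel, y = -6, z = 11. Its shank leaves the nose at probe y -17 to -12, a crossbar turns left, a 4 mm lip points back at y 0 to 4; pocket y -12 to 0. Pocket depth, nose to crossbar: 4 mm at rest, 15 squeezed. Mouth, nose to lip, opens to the left (+y): shut at rest, 11 mm squeezed. The nose is bare from y = 4 to 18.
- terminal: Fixed terminal block: grey deck 157 x 72 mm, top 12 mm over the bench, from 105 mm behind to 52 mm ahead of the origin, which lies on the bench below the slot's middle; x along the slot to the upright end wall (near face at x = +44 mm, 42 mm high over the bench), z up. The deck is rubber-mounted: it starts to sink at 4 N and gives 1 mm per further 3 N, 4 mm at most.
- slot (a point): Slot's middle, on the deck's top; axes are the terminal's. A polished, slippery brass stud, 8 mm diameter, stands on the slot's line (y = 0) anywhere from x = -20 to +20 mm: where is not measured. Its round head, 16 mm across, spans 29 to 37 mm above the deck, with a small button to 39 mm. Stiff friction holds it: it does not yield below 20 N.
- er_collet: Loose grey steel collet, 33 mm diameter, 46 mm high, origin under its centre. Leave it alone.
- spare_t_nut: Loose grey T-nut 28 x 28 x 18 mm, origin under its centre. Leave it alone.
- collet_sleeve: Loose dark steel sleeve, 44 mm diameter, 36 mm high, origin under its centre. Leave it alone.

How it is judged:
By the outcome, as a careful person would: the job done as asked, in the order asked, and still so for the second after the job is handed in, with the robot touching nothing.
It also fails if it takes over 50 s, if anything falls off the work surface, if the arm or the gripper's body presses on something with over 40 N, if the wrist force passes 120 N, or if a joint passes its speed limit or range.

## Working session

There is one attempt and no reset: what is moved stays moved. The work goes in short steps, Python scripts to look and compute and a tool call to move; the robot and the scene stay as the last step left them, time stands still between calls to the robot, and variables do not carry over. Pictures are saved under pics/ and viewed, at most 10 in all, crops included, and the job is handed in when it is done.

Besides the shell and the picture viewer there is one more tool, called after "Call:" by a JSON object that holds its "op" and its "data". move_arm: Moves the arm, as the interface text tells. Its arguments: {"type":"object","properties":{"increments":{"type":"string"},"grip_force":{"type":"number"}},"required":["increments"]}

```bash
ls; mkdir -p pics
cat > h.py <<'E'
import numpy as np, cv2
from bench import ctrl
from scipy.spatial.transform import Rotation as R
def camR(im):
    o=np.array(im["orientation"]); 
    return o if o.shape==(3,3) else (R.from_rotvec(o).as_matrix() if o.size==3 else R.from_quat(o).as_matrix())
def cloud(im):
    K=np.array([[im["fx"],0,im["cx"]],[0,im["fy"],im["cy"]],[0,0,1.]])
    v,u=np.mgrid[0:480,0:640]
    p=np.stack([u,v],-1).reshape(-1,1,2).astype(float)
    n=cv2.undistortPoints(p,K,np.array([im["k1"],0,0,0.])).reshape(480,640,2)
    d=im["depth"]
    c=np.dstack([n[...,0]*d,n[...,1]*d,d])
    return c@camR(im).T+np.array(im["position"])
def save(im,n): cv2.imwrite("pics/"+n+".png",im["frame"][...,::-1])
E
python3 - <<'E'
from h import *
s=ctrl.get_state(); print({k:np.round(v,3) for k,v in s.items()})
for n in("top","side"):
    im=ctrl.get_image(n); save(im,n+"0"); print(n,im["position"],im["orientation"],im["fx"])
    for t in("probe","paddle","thumb","terminal","slot","er_collet","spare_t_nut","collet_sleeve","mouth"):
        try: print(t,[(np.round(d["centre"],3),round(d["score"],2)) for d in ctrl.find_in(t,im)][:3])
        except Exception as e: print(t,e)
E
```

```text
pics
{'time': np.float64(0.0), 'joint_positions': array([ 1.178,  0.322, -0.07 ,  1.452,  0.023,  1.371, -0.057]), 'qd': array([-0.001, -0.   ,  0.001,  0.001, -0.001,  0.001, -0.001]), 'joint_torque': array([-0.0000e+00, -4.9130e+01, -4.0400e-01, -3.1253e+01, -6.4000e-02,
        4.4000e-02,  0.0000e+00]), 'position': array([ 0.257, -0.596,  0.221]), 'tool_rot': array([-3.075e+00, -6.340e-01,  1.000e-03]), 'ft_force': array([ 0.443,  0.039, -0.163]), 'torque': array([ 0.033, -0.008,  0.013]), 'grip_force': np.float64(0.0), 'grip_width': np.float64(0.998)}
top [ 0.41698624 -0.32286827  0.95826614] [-2.18759183  2.18178367 -0.03508862] 617.182895518833
probe [(array([ 0.434, -0.34 ,  0.019]), 0.94)]
paddle [(array([ 0.438, -0.341,  0.02 ]), 0.58)]
thumb [(array([ 0.408, -0.32 ,  0.036]), 0.48)]
terminal [(array([ 0.509, -0.119,  0.011]), 0.74)]
slot []
er_collet [(array([ 0.613, -0.34 ,  0.048]), 0.59)]
spare_t_nut [(array([ 0.313, -0.367,  0.018]), 0.72), (array([ 0.408, -0.324,  0.035]), 0.52)]
collet_sleeve [(array([ 0.526, -0.514,  0.035]), 0.92), (array([ 0.315, -0.364,  0.018]), 0.71)]
mouth [(array([ 0.405, -0.318,  0.036]), 0.58)]
side [0.42721837 0.6470948  0.5834554 ] [-0.07714972  2.68623179 -1.62043483] 585.8782720983584
probe [(array([ 0.432, -0.324,  0.016]), 0.67)]
paddle [(array([ 0.438, -0.325,  0.016]), 0.88)]
thumb [(array([ 0.397, -0.308,  0.033]), 0.8)]
terminal [(array([ 0.51 , -0.11 ,  0.008]), 0.94)]
slot [(array([ 0.507, -0.104,  0.015]), 0.63)]
er_collet []
spare_t_nut [(array([ 0.313, -0.352,  0.012]), 0.62)]
collet_sleeve [(array([ 0.528, -0.503,  0.024]), 0.57)]
mouth [(array([ 0.395, -0.304,  0.034]), 0.7)]
```

View pics/top0.png

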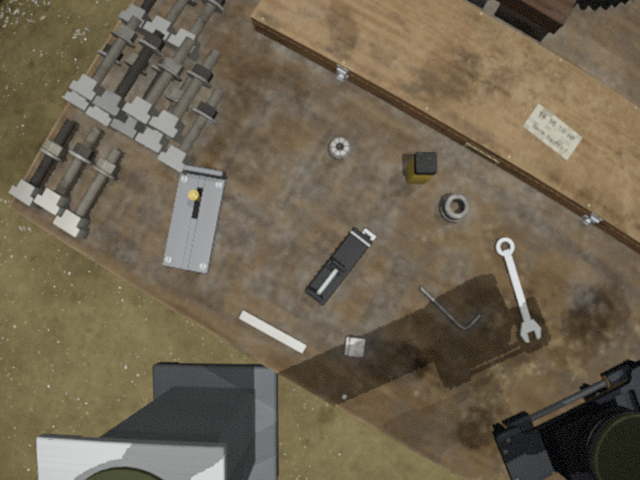

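View pics/side0.png

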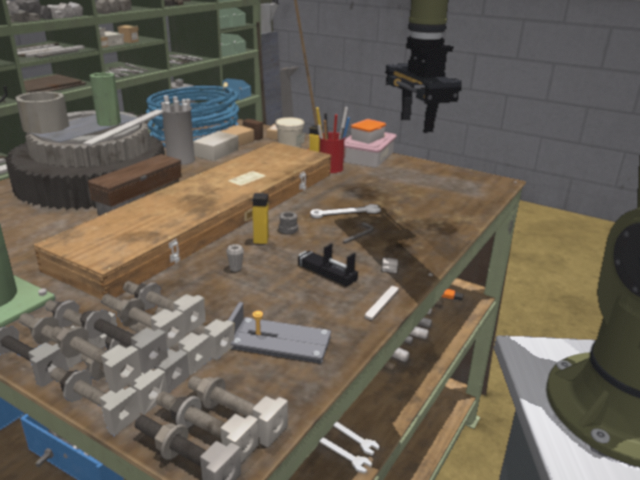

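The top view shows the probe at about px (340,265) with its hook up-right at (370,235). The terminal is at (195,222) with its wall at (203,172) and the brass stud at (194,196). The side view agrees, with the paddles standing at (328,255) and (351,265). Next I'll fit the poses.

```bash
cat >> h.py <<'E'
def region(t,im):
    r=ctrl.silhouettes(t,im); return r[0]["region"]
def rect(P):
    r=cv2.minAreaRect((P[:,:2]*1000).astype(np.float32)); b=cv2.boxPoints(r); return r,b
E
python3 - <<'E'
from h import *
for n in("top","side"):
    im=ctrl.get_image(n); C=cloud(im)
    for t,lo,hi in(("probe",.012,.028),("terminal",.006,.018)):
        m=region(t,im)&(im["depth"]>0); P=C[m]
        k=(P[:,2]>lo)&(P[:,2]<hi); r,b=rect(P[k]); print(n,t,m.sum(),k.sum(),"c",np.round(r[0],1),"sz",np.round(r[1],1),"ang",round(r[2],1),"z",np.percentile(P[:,2],[5,50,95]).round(3)); print(b.round(0).tolist())
        H=P[P[:,2]>hi+.012]; 
        if len(H): print(" high",len(H),H.mean(0).round(4),H.min(0).round(3),H.max(0).round(3))
    # brass stud: yellow near terminal
    hsv=cv2.cvtColor(im["frame"],cv2.COLOR_RGB2HSV); 
    k=(hsv[...,0]>15)&(hsv[...,0]<30)&(hsv[...,1]>130)&(hsv[...,2]>120)&(np.linalg.norm(C[...,:2]-[.51,-.11],axis=-1)<.09)
    v,u=np.nonzero(k); P=C[k]; Z=P[P[:,2]>.035]; print("brass",len(u),u.mean(),v.mean(),"top",len(Z),Z.mean(0),(Z.min(0)+Z.max(0))/2)
E
```

```text
top probe 2006 1719 c [ 439.8 -342.2] sz [ 36.4 133.8] ang 52.4 z [0.017 0.02  0.058]
[[376.0, -316.0], [482.0, -397.0], [504.0, -369.0], [398.0, -287.0]]
 high 126 [ 0.4142 -0.3223  0.0593] [ 0.385 -0.349  0.04 ] [ 0.445 -0.295  0.064]
top terminal 4737 4178 c [ 507.8 -112.9] sz [ 73.8 155.8] ang 79.9 z [0.007 0.012 0.041]
[[425.0, -136.0], [578.0, -163.0], [591.0, -90.0], [438.0, -63.0]]
 high 328 [ 0.5692 -0.1293  0.0435] [ 0.535 -0.162  0.03 ] [ 0.589 -0.102  0.055]
brass 1 198.0 196.0 top 1 [ 0.54049948 -0.12746806  0.04696435] [ 0.54049948 -0.12746806  0.04696435]
side probe 1399 681 c [ 441.3 -335.9] sz [ 39.1 135.5] ang 52.0 z [-0.001  0.017  0.051]
[[376.0, -310.0], [483.0, -393.0], [507.0, -362.0], [400.0, -279.0]]
 high 160 [ 0.4149 -0.3147  0.0499] [ 0.386 -0.345  0.04 ] [ 0.445 -0.291  0.06 ]
side terminal 3347 2630 c [ 505.5 -109.2] sz [ 75.4 150.2] ang 79.8 z [0.    0.01  0.036]
[[425.0, -133.0], [573.0, -160.0], [586.0, -85.0], [438.0, -59.0]]
 high 213 [ 0.5635 -0.1228  0.04  ] [ 0.535 -0.158  0.03 ] [ 0.587 -0.104  0.051]
brass 92 257.42391304347825 318.9782608695652 top 64 [ 0.54161769 -0.11360811  0.04637286] [ 0.54233251 -0.11484543  0.04320006]
```

Call:
{"op": "move_arm", "data": {"increments": "19 33 -8 0 0 3.7 0;20 34 -8 0 0 3.7 0;20 34 -8 0 0 3.7 0;20 34 -8 0 0 3.7 0;20 34 -8 0 0 3.7 0;20 34 -8 0 0 3.7 0;20 34 -8 0 0 3.7 0;19 33 -8 0 0 3.7 0"}}

```text
time: 1.97
position: [0.4161, -0.3251, 0.1586]
tool_rot: [2.809, 1.404, 0.001]
ft_force: [-0.1, -0.1, -0.0]
grip_width: 1.0
grip_force: 0.0
```

```bash
cat >> h.py <<'E'
def st():
    s=ctrl.get_state(); M=R.from_rotvec(s["tool_rot"]).as_matrix()
    print("t",round(float(s["time"]),2),"p",np.round(np.array(s["position"])*1000,1),"yaw_y",round(np.degrees(np.arctan2(M[1,1],M[0,1])),2),"zax",M[:,2].round(4),"F",np.round(s["ft_force"],2),"T",np.round(s["torque"],2),"gw",round(float(s["grip_width"])*87,1),"gf",round(float(s["grip_force"]),1))
    return s
E
python3 - <<'E'
from h import *
st(); im=ctrl.get_image("wrist"); save(im,"w1"); C=cloud(im); st()
m=region("probe",im)&(im["depth"]>0); P=C[m]
k=(P[:,2]>.012)&(P[:,2]<.028); r,b=rect(P[k]); print(r,b.round(1).tolist(),np.percentile(P[:,2],[5,50,95]))
H=P[P[:,2]>.05]; print(len(H),rect(H)); print(im["position"])
E
```

```text
t 1.97 p [ 416.1 -325.1  158.6] yaw_y -36.89 zax [ 7.e-04 -8.e-04 -1.e+00] F [-0.07 -0.15 -0.03] T [-0.09 -0.11 -0.04] gw 87.0 gf 0.0
t 2.02 p [ 420.5 -315.7  157.1] yaw_y -36.12 zax [ 0.0014  0.006  -1.    ] F [ 2.99  7.18 -0.93] T [ 0.48 -0.18  0.05] gw 87.1 gf 0.0
((439.564697265625, -340.0924987792969), (36.78690719604492, 133.85133361816406), 52.918033599853516) [[375.1000061035156, -314.3999938964844], [481.8999938964844, -395.1000061035156], [504.0, -365.79998779296875], [397.29998779296875, -285.1000061035156]] [0.01217014 0.02029144 0.05943073]
514 (((414.3908386230469, -320.46771240234375), (23.701915740966797, 60.00608825683594), 52.71812057495117), array([[ 383.3399 , -311.72314],
       [ 431.08466, -348.07104],
       [ 445.44177, -329.21228],
       [ 397.69702, -292.86438]], dtype=float32))
[ 0.46588636 -0.25788094  0.32102905]
```

View pics/w1.png

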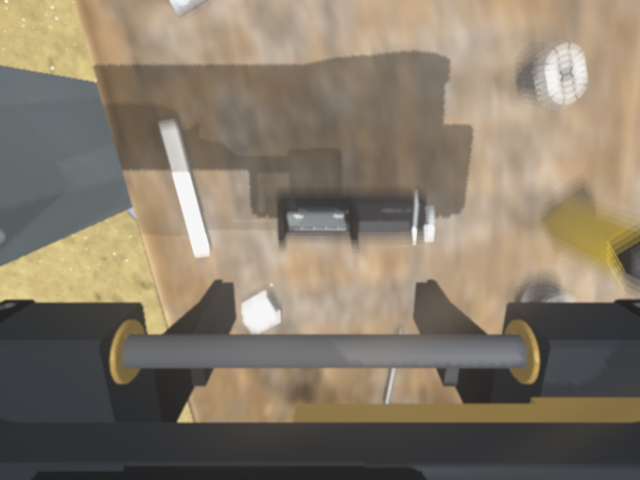

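Call:
{"op": "move_arm", "data": {"increments": "0 0 -15 0 0 0 0;0 0 -15 0 0 0 0;0 0 -15 0 0 0 0;0 0 -15 0 0 0 0;0 0 0 0 0 0 0;0 0 0 0 0 0 0;0 0 0 0 0 0 0;0 0 0 0 0 0 0"}}

```text
time: 2.73
position: [0.4158, -0.3277, 0.0999]
tool_rot: [2.811, 1.398, 0.001]
ft_force: [0.3, 0.2, -0.9]
grip_width: 1.001
grip_force: 0.0
```

Run:
```python
from h import *
st(); im=ctrl.get_image("wrist"); C=cloud(im); st()
m=region("probe",im)&(im["depth"]>0); P=C[m]
k=(P[:,2]>.012)&(P[:,2]<.028); r,b=rect(P[k]); print(r,b.round(1).tolist(),np.percentile(P[:,2],[5,50,95]))
H=P[P[:,2]>.05]; print(len(H),rect(H)); print(im["position"])
```

```text
t 2.73 p [ 415.8 -327.7   99.9] yaw_y -37.11 zax [ 0.0016 -0.0015 -1.    ] F [ 0.32  0.17 -0.95] T [-0.07 -0.03 -0.03] gw 87.1 gf 0.0
t 2.78 p [ 415.8 -327.6   99.8] yaw_y -37.11 zax [ 0.0016 -0.0015 -1.    ] F [ 0.55 -0.96  0.53] T [-0.02 -0.07  0.03] gw 87.2 gf 0.0
((439.5482482910156, -339.8505554199219), (36.89939498901367, 133.72036743164062), 52.55480194091797) [[375.20001220703125, -313.79998779296875], [481.3999938964844, -395.1000061035156], [503.79998779296875, -365.8999938964844], [397.70001220703125, -284.6000061035156]] [0.01166338 0.0203386  0.05934347]
787 (((414.1966247558594, -320.728271484375), (24.430143356323242, 59.96471405029297), 52.430274963378906), array([[ 382.9844 , -312.12906],
       [ 430.51315, -348.69113],
       [ 445.40884, -329.32748],
       [ 397.8801 , -292.7654 ]], dtype=float32))
[ 0.46576071 -0.2605523   0.26229257]
```

Call:
{"op": "move_arm", "data": {"increments": "-1.5 6.5 -12 0 0 -0.3 0;0 0 -17 0 0 0 0;0 0 -17 0 0 0 0;0 0 -15 0 0 0 0;0 0 -10 0 0 0 0;0 0 -5 0 0 0 0;0 0 0 0 0 0 0;0 0 0 0 0 0 0", "grip_force": 25}}

```text
time: 3.5
position: [0.4141, -0.3207, 0.0231]
tool_rot: [2.816, 1.392, 0.001]
ft_force: [-0.1, -0.8, -0.1]
grip_width: 1.001
grip_force: 0.0
```

```bash
python3 -c "
from h import *
st()"
```

```text
t 3.5 p [ 414.1 -320.7   23.1] yaw_y -37.39 zax [ 6.e-04 -4.e-04 -1.e+00] F [-0.06 -0.76 -0.07] T [-0.08 -0.   -0.  ] gw 87.1 gf 0.0
```

Call:
{"op": "move_arm", "data": {"increments": "0 0 0 0 0 0 40;0 0 0 0 0 0 60;0 0 0 0 0 0 75;0 0 0 0 0 0 90;0 0 0 0 0 0 105;0 0 0 0 0 0 130;0 0 0 0 0 0 150;0 0 0 0 0 0 150", "grip_force": 25}}

```text
time: 4.17
position: [0.4142, -0.3209, 0.023]
tool_rot: [2.815, 1.392, 0.001]
ft_force: [0.0, -1.5, 2.6]
grip_width: 0.556
grip_force: 25.0
```

```bash
python3 -c "
from h import *
st()"
```

```text
t 4.17 p [ 414.2 -320.9   23. ] yaw_y -37.39 zax [ 1.e-03 -8.e-04 -1.e+00] F [ 0.   -1.45  2.58] T [-0.14 -0.09 -0.01] gw 48.3 gf 25.0
```

Call:
{"op": "move_arm", "data": {"increments": "0 0 8 0 0 0 150;0 0 14 0 0 0 150;0 0 20 0 0 0 150;6 25 20 0 0 4.5 150;9 35 20 0 0 6 150;9 39 20 0 0 7 150;7 33 15 0 0 6 150;3 16 10 0 0 3.8 150"}}

```text
time: 4.83
position: [0.4483, -0.1701, 0.1502]
tool_rot: [2.397, 2.03, 0.002]
ft_force: [0.7, 0.0, -0.1]
grip_width: 0.559
grip_force: 25.0
```

Call:
{"op": "move_arm", "data": {"increments": "0 0 0 0 0 0 150;0 0 0 0 0 0 150;0 0 0 0 0 0 150;0 0 0 0 0 0 150;0 0 0 0 0 0 150;0 0 0 0 0 0 150;0 0 0 0 0 0 150;0 0 0 0 0 0 150"}}

```text
time: 5.5
position: [0.4468, -0.1755, 0.148]
tool_rot: [-2.409, -2.016, 0.0]
ft_force: [-0.4, -0.1, -1.5]
grip_width: 0.562
grip_force: 25.0
```

Run:
```python
from h import *
s=st(); im=ctrl.get_image("wrist"); save(im,"w2"); C=cloud(im)
np.savez("w2.npz",C=C,f=im["frame"],d=im["depth"],s=s["position"])
for t,lo,hi in(("terminal",.008,.017),):
    m=region(t,im)&(im["depth"]>0); P=C[m]; k=(P[:,2]>lo)&(P[:,2]<hi); print(t,k.sum(),rect(P[k]))
m=region("probe",im)&(im["depth"]>0); P=C[m]; print(len(P),np.percentile(P[:,2],[5,25,50,75,95]),s["position"])
z=s["position"][2]; k=(P[:,2]>z-.023-.004)&(P[:,2]<z+.004); 
print("probe",k.sum(),rect(P[k]))
print([ (d["centre"],d["score"]) for d in ctrl.find_in("terminal",im)+ctrl.find_in("slot",im)])
```

```text
t 5.5 p [ 446.8 -175.5  148. ] yaw_y -10.14 zax [-4.e-04  3.e-04 -1.e+00] F [-0.38 -0.09 -1.47] T [-0.01 -0.07 -0.01] gw 48.9 gf 25.0
terminal 17425 (((504.56817626953125, -111.65852355957031), (72.02803039550781, 150.61007690429688), 79.59291076660156), array([[ 423.99634 , -133.47691 ],
       [ 572.1288  , -160.68324 ],
       [ 585.14    ,  -89.84013 ],
       [ 437.00757 ,  -62.633804]], dtype=float32))
15576 [0.13240308 0.14426859 0.14522878 0.14638009 0.17660121] [ 0.44684358 -0.17547457  0.14795262]
probe 12657 (((478.41729736328125, -180.18223571777344), (36.30129623413086, 144.9539337158203), 80.35355377197266), array([[ 403.92365, -185.93143],
       [ 546.82806, -210.22107],
       [ 552.91095, -174.43304],
       [ 410.00653, -150.1434 ]], dtype=float32))
[([0.5096, -0.1122, 0.0149], 0.68), ([0.5131, -0.1095, 0.011], 0.71)]
```

View pics/w2.png

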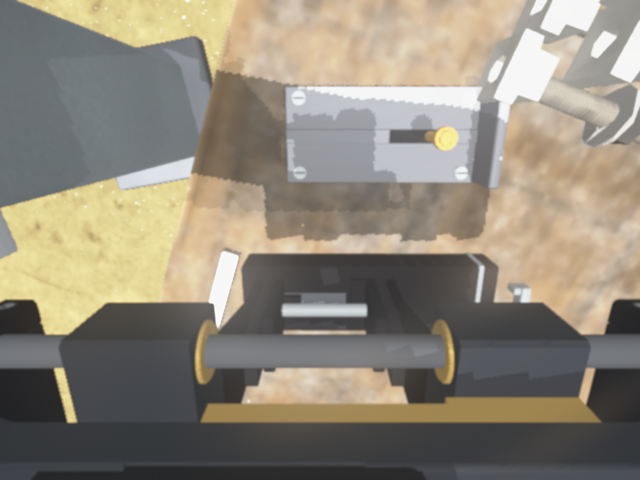

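The wrist view shows the terminal with its wall at px (490,140), the stud head at (446,138) in the far half of the slot, and the probe held level with its hook out at (517,293).

Run:
```python
from h import *
D=np.load("w2.npz"); C=D["C"]; f=D["f"]
hsv=cv2.cvtColor(f,cv2.COLOR_RGB2HSV)
k=np.zeros((480,640),bool); k[120:156,428:464]=1
k&=(C[...,2]>.036)&(C[...,2]<.06)&(hsv[...,1]>90)
P=C[k]; v,u=np.nonzero(k); print(k.sum(),P.mean(0),(P.min(0)+P.max(0))/2,np.ptp(P,axis=0),u.mean(),v.mean())
c,r=cv2.minEnclosingCircle((P[:,:2]*1000).astype(np.float32)); print(c,r)
# side-edge lines of deck: slot line
w=(C[...,2]>.049)&(C[...,2]<.06)&(np.linalg.norm(C[...,:2]-[.58,-.125],axis=-1)<.05); print("wall",w.sum(),rect(C[w]))
th=np.radians(-10.4); a=np.array([np.cos(th),np.sin(th)]); n=np.array([-a[1],a[0]])
o=np.array([.5338,-.117]); q=np.array(c)/1000-o; print("stud in terminal",q@a,q@n)
```

```text
382 [ 0.53995954 -0.1175964   0.04959093] [ 0.54071009 -0.11790115  0.04765804] [0.01428986 0.01454238 0.01145205] 444.0785340314136 137.59162303664922
(540.605224609375, -118.1059799194336) 7.507139205932617
wall 341 (((577.5392456054688, -107.46510314941406), (89.97845458984375, 14.469630241394043), 16.692052841186523), array([[ 532.3677 , -113.4573 ],
       [ 536.5238 , -127.31721],
       [ 622.7108 , -101.47291],
       [ 618.5547 ,  -87.613  ]], dtype=float32))
stud in terminal 0.006893075327978793 0.0001406630336750719
```

Call:
{"op": "move_arm", "data": {"increments": "-6 18 0 0 0 -0.1 150;-8 24 -5 0 0 0 150;-6 18 -15 0 0 0 150;-1.6 5.6 -20 0 0 0 150;0 0 -25 0 0 0 150;0 0 -15 0 0 0 150;0 0 -8 0 0 0 150;0 0 -8 0 0 0 150"}}

```text
time: 6.42
position: [0.4254, -0.1095, 0.0517]
tool_rot: [-2.41, -2.015, 0.0]
ft_force: [0.2, 0.3, -0.2]
grip_width: 0.561
grip_force: 25.0
```

Call:
{"op": "move_arm", "data": {"increments": "0 0 -8 0 0 0 150;0 0 -3 0 0 0 150;0 0 0 0 0 0 150;0 0 0 0 0 0 150;0 0 0 0 0 0 150;0 0 0 0 0 0 150;0 0 0 0 0 0 150;0 0 0 0 0 0 150"}}

```text
time: 7.08
position: [0.4257, -0.1097, 0.0415]
tool_rot: [2.409, 2.015, 0.0]
ft_force: [0.2, 0.2, -1.1]
grip_width: 0.557
grip_force: 25.0
```

Run:
```python
from h import *
s=st(); im=ctrl.get_image("side"); cv2.imwrite("pics/s3.png",cv2.resize(im["frame"][260:400,180:360,::-1],None,fx=4,fy=4,interpolation=2)); 
im=ctrl.get_image("wrist"); save(im,"w3"); C=cloud(im)
np.savez("w3.npz",C=C,f=im["frame"])
m=region("probe",im)&(im["depth"]>0); P=C[m]; z=s["position"][2]; k=(P[:,2]>z-.027)&(P[:,2]<z+.004)
print("probe",k.sum(),rect(P[k]))
m=region("terminal",im)&(im["depth"]>0); P=C[m]; k=(P[:,2]>.008)&(P[:,2]<.017);print(k.sum(),np.median(P[k][:,2]),rect(P[k]))
```

```text
t 7.08 p [ 425.7 -109.7   41.5] yaw_y -10.19 zax [ 7.e-04 -4.e-04 -1.e+00] F [ 0.22  0.16 -1.09] T [-0.06 -0.08  0.01] gw 48.5 gf 25.0Traceback (most recent call last):
  File "<stdin>", line 5, in <module>
  File "h.py", line 17, in region
    r=ctrl.silhouettes(t,im); return r[0]["region"]
                                     ~^^^
IndexError: list index out of range
```

View pics/w3.png

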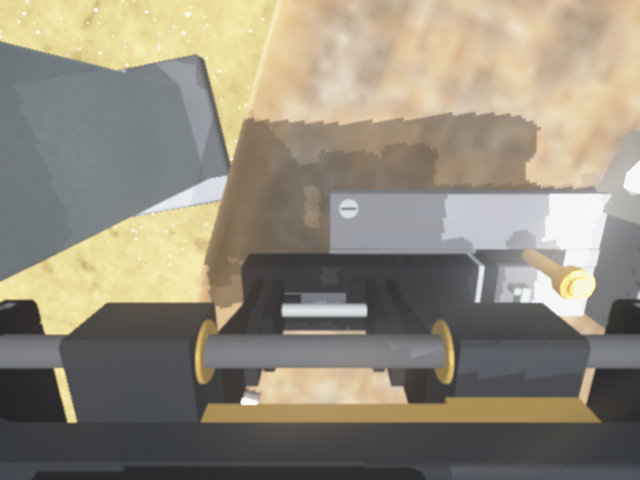

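View pics/s3.png

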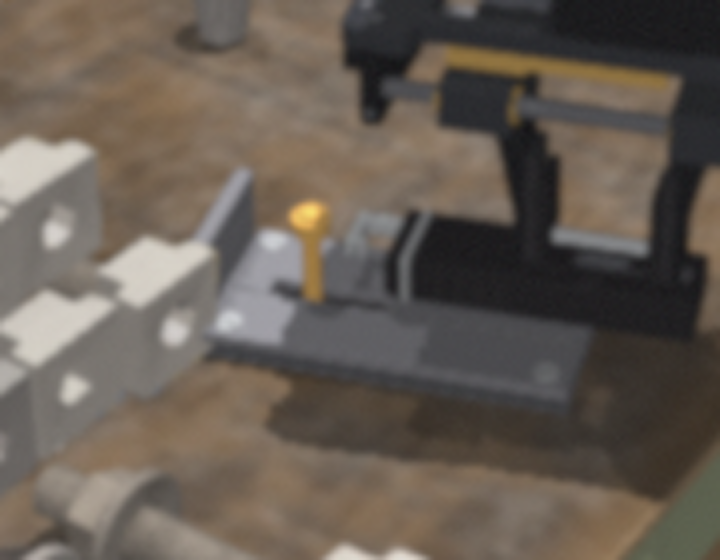

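The wrist view shows the barrel's left edge at px row 255, its nose at column 480 and the stud head at (575,285). The side crop shows the probe level just above the deck, with the hook out behind and to the right of the stud.

Call:
{"op": "move_arm", "data": {"increments": "0 0 -1.5 0 0 0 150;0 0 -1.5 0 0 0 150;0 0 -1 0 0 0 150;0 0 -0.5 0 0 0 150;0 0 0 0 0 0 150;0 0 0 0 0 0 150;0 0 0 0 0 0 150;0 0 0 0 0 0 150"}}

```text
time: 7.9
position: [0.4255, -0.1096, 0.0367]
tool_rot: [2.41, 2.015, 0.0]
ft_force: [-0.0, -0.0, -1.4]
grip_width: 0.555
grip_force: 25.0
```

Run:
```python
from h import *
s=st(); D=np.load("w3.npz"); C=D["C"]
a=np.array([.9842,-.177]); n=np.array([.177,.9842]); t=np.array([.4257,-.1097])
X=(C[...,:2]-t); x=X@a*1000-9.5; y=X@n*1000   # probe frame
k=np.zeros((480,640),bool); k[240:300,240:480]=1; k&=abs(C[...,2]-.0387)<.003
print("barrel",k.sum(),np.percentile(x[k],[1,99]),np.percentile(y[k],[1,50,99]))
k=np.zeros((480,640),bool); k[240:310,500:600]=1; q=k&(C[...,2]>.042)&(C[...,2]<.056)
print("head",q.sum(),x[q].min(),x[q].max(),y[q].min(),y[q].max())
q=k&(C[...,2]>.02)&(C[...,2]<.038)&(y>-10); print("shaft",q.sum(),np.percentile(x[q],[2,50,98]),np.percentile(y[q],[2,50,98]))
q=k&(C[...,2]>.022)&(C[...,2]<.04); print("hook?",q.sum(),np.percentile(x[q],[2,50,98]),np.percentile(y[q],[2,50,98]))
d=np.zeros((480,640),bool); d[200:245,360:560]=1; print("deck z",np.median(C[d][:,2]))
print(np.median(C[265:275,300:450][...,2]))
```

```text
t 7.9 p [ 425.5 -109.6   36.7] yaw_y -10.19 zax [ 1.e-04 -1.e-04 -1.e+00] F [-0.02 -0.03 -1.35] T [-0.02 -0.08 -0.01] gw 48.3 gf 25.0
barrel 7000 [-48.59469739  64.88426968] [ 0.3631317  11.63253194 18.21794556]
head 1175 97.32401854264343 113.85121263208974 4.533505631792515 20.56955408493238
shaft 700 [ 86.02878662  94.29079424 106.42132254] [-4.26044564  4.29101684 16.23998689]
hook? 665 [ 86.01933273  93.76967853 106.37389296] [-4.37894731  4.07632729 16.2277159 ]
deck z 0.01224013562085316
0.03853825905613849
```

Call:
{"op": "move_arm", "data": {"increments": "3.9 -0.7 0 0 0 0 150;4.9 -0.9 0 0 0 0 150;4.9 -0.9 0 0 0 0 150;3.9 -0.7 0 0 0 0 150;2 -0.4 0 0 0 0 150;1 -0.2 0 0 0 0 150;0 0 0 0 0 0 150;0 0 0 0 0 0 150"}}

```text
time: 8.57
position: [0.4459, -0.1133, 0.0366]
tool_rot: [-2.41, -2.015, 0.0]
ft_force: [-0.5, -0.2, -1.0]
grip_width: 0.558
grip_force: 25.0
```

```bash
cat > f.py <<'E'
from h import *
s=st(); a=np.array([.9842,-.177]); n=np.array([.177,.9842]); F=np.array(s["ft_force"])
d=(np.array(s["position"])[:2]-[.5406,-.1181])*1000
print("along",(d@a).round(2),"lat",(d@n).round(2),"F along",(F[:2]@a).round(2),"lat",(F[:2]@n).round(2),"z",F[2].round(2))
E
python3 f.py
```

```text
t 8.57 p [ 445.9 -113.3   36.6] yaw_y -10.18 zax [-3.e-04  1.e-04 -1.e+00] F [-0.48 -0.18 -1.04] T [-0.03 -0.08 -0.06] gw 48.6 gf 25.0
along -94.04 lat -12.02 F along -0.44 lat -0.27 z -1.04
```

Call:
{"op": "move_arm", "data": {"increments": "0.6 -0.1 0 0 0 0 150;0.6 -0.1 0 0 0 0 150;0.5 -0.1 0 0 0 0 150;0.5 -0.1 0 0 0 0 150;0.5 -0.1 0 0 0 0 150;0.5 -0.1 0 0 0 0 150;0 0 0 0 0 0 150;0 0 0 0 0 0 150"}}

```text
time: 9.23
position: [0.4493, -0.114, 0.0367]
tool_rot: [2.41, 2.015, 0.0]
ft_force: [0.9, -0.4, -1.5]
grip_width: 0.558
grip_force: 25.0
```

```bash
python3 f.py
```

```text
t 9.23 p [ 449.3 -114.    36.7] yaw_y -10.19 zax [ 0. -0. -1.] F [ 0.86 -0.43 -1.48] T [-0.03  0.01  0.05] gw 48.5 gf 25.0
along -90.63 lat -12.09 F along 0.92 lat -0.27 z -1.48
```

Call:
{"op": "move_arm", "data": {"increments": "0.4 -0.1 0 0 0 0 150;0.3 0 0 0 0 0 150;0.3 -0.1 0 0 0 0 150;0 0 0 0 0 0 150;0 0 0 0 0 0 150;0 0 0 0 0 0 150;0 0 0 0 0 0 150;0 0 0 0 0 0 150"}}

```text
time: 9.9
position: [0.4502, -0.1142, 0.0367]
tool_rot: [2.41, 2.015, 0.0]
ft_force: [0.3, -0.4, -1.1]
grip_width: 0.554
grip_force: 25.0
```

```bash
python3 f.py
```

```text
t 9.9 p [ 450.2 -114.2   36.7] yaw_y -10.19 zax [ 1.e-04 -0.e+00 -1.e+00] F [ 0.26 -0.35 -1.05] T [-0.03 -0.09  0.04] gw 48.2 gf 25.0
along -89.64 lat -12.11 F along 0.31 lat -0.3 z -1.05
```

Call:
{"op": "move_arm", "data": {"increments": "0.3 -0.1 0 0 0 0 150;0.3 0 0 0 0 0 150;0.3 -0.1 0 0 0 0 150;0 0 0 0 0 0 150;0 0 0 0 0 0 150;0 0 0 0 0 0 150;0 0 0 0 0 0 150;0 0 0 0 0 0 150"}}

```text
time: 10.57
position: [0.4512, -0.1144, 0.0367]
tool_rot: [2.41, 2.015, 0.0]
ft_force: [-0.1, 0.0, -1.7]
grip_width: 0.562
grip_force: 25.0
```

```bash
python3 f.py
```

```text
t 10.57 p [ 451.2 -114.4   36.7] yaw_y -10.19 zax [ 1.e-04 -1.e-04 -1.e+00] F [-0.11  0.01 -1.71] T [-0.02 -0.06  0.01] gw 48.9 gf 25.0
along -88.66 lat -12.17 F along -0.11 lat -0.01 z -1.71
```

Call:
{"op": "move_arm", "data": {"increments": "0.3 -0.1 0 0 0 0 150;0.3 0 0 0 0 0 150;0 0 0 0 0 0 150;0 0 0 0 0 0 150;0 0 0 0 0 0 150;0 0 0 0 0 0 150;0 0 0 0 0 0 150;0 0 0 0 0 0 150"}}

```text
time: 11.23
position: [0.4518, -0.1145, 0.0367]
tool_rot: [2.41, 2.015, 0.0]
ft_force: [-0.6, -0.5, -0.7]
grip_width: 0.556
grip_force: 25.0
```

```bash
python3 f.py
```

```text
t 11.23 p [ 451.8 -114.5   36.7] yaw_y -10.19 zax [ 1.e-04 -1.e-04 -1.e+00] F [-0.64 -0.5  -0.7 ] T [-0.03 -0.04  0.07] gw 48.3 gf 25.0
along -88.08 lat -12.16 F along -0.55 lat -0.6 z -0.7
```

Call:
{"op": "move_arm", "data": {"increments": "0.3 -0.1 0 0 0 0 150;0.3 0 0 0 0 0 150;0 0 0 0 0 0 150;0 0 0 0 0 0 150;0 0 0 0 0 0 150;0 0 0 0 0 0 150;0 0 0 0 0 0 150;0 0 0 0 0 0 150"}}

```text
time: 11.9
position: [0.4523, -0.1146, 0.0367]
tool_rot: [-2.41, -2.015, 0.0]
ft_force: [-0.9, -0.5, -2.5]
grip_width: 0.556
grip_force: 25.0
```

```bash
python3 f.py
```

```text
t 11.9 p [ 452.3 -114.6   36.7] yaw_y -10.19 zax [-1.e-04 -0.e+00 -1.e+00] F [-0.91 -0.5  -2.54] T [0.01 0.01 0.  ] gw 48.4 gf 25.0
along -87.56 lat -12.15 F along -0.8 lat -0.65 z -2.54
```

Call:
{"op": "move_arm", "data": {"increments": "0.3 -0.1 0 0 0 0 150;0.3 0 0 0 0 0 150;0 0 0 0 0 0 150;0 0 0 0 0 0 150;0 0 0 0 0 0 150;0 0 0 0 0 0 150;0 0 0 0 0 0 150;0 0 0 0 0 0 150"}}

```text
time: 12.57
position: [0.4524, -0.1146, 0.0365]
tool_rot: [-2.409, -2.015, 0.001]
ft_force: [-3.0, 0.9, -0.3]
grip_width: 0.556
grip_force: 25.0
```

```bash
python3 f.py
```

```text
t 12.57 p [ 452.4 -114.6   36.5] yaw_y -10.19 zax [-1.e-03  1.e-04 -1.e+00] F [-3.05  0.9  -0.28] T [0.07 0.67 0.02] gw 48.4 gf 25.0
along -87.39 lat -12.17 F along -3.16 lat 0.35 z -0.28
```

Contact: 3 N at −87.4 mm. I'll back off 1.5 mm, then go sideways gently.

Call:
{"op": "move_arm", "data": {"increments": "-1 0.2 0 0 0 0 150;-1.1 0.2 0 0 0 0 150;0 0 0 0 0 0 150;0 0 0 0 0 0 150;0.2 1.5 0 0 0 0 150;0.4 2 0 0 0 0 150;0 0 0 0 0 0 150;0 0 0 0 0 0 150"}}

```text
time: 13.23
position: [0.4516, -0.1105, 0.0368]
tool_rot: [2.409, 2.016, 0.0]
ft_force: [0.5, -0.3, -2.2]
grip_width: 0.559
grip_force: 25.0
```

```bash
python3 f.py
```

```text
t 13.23 p [ 451.6 -110.5   36.8] yaw_y -10.16 zax [ 3.e-04 -0.e+00 -1.e+00] F [ 0.53 -0.31 -2.23] T [ 0.01 -0.05  0.01] gw 48.6 gf 25.0
along -88.91 lat -8.31 F along 0.58 lat -0.21 z -2.23
```

Call:
{"op": "move_arm", "data": {"increments": "0.1 0.8 0 0 0 0 150;0.2 0.8 0 0 0 0 150;0.1 0.8 0 0 0 0 150;0.2 0.8 0 0 0 0 150;0.1 0.8 0 0 0 0 150;0 0 0 0 0 0 150;0 0 0 0 0 0 150;0 0 0 0 0 0 150"}}

```text
time: 13.9
position: [0.4521, -0.1068, 0.0367]
tool_rot: [2.41, 2.015, -0.0]
ft_force: [0.0, -0.6, -1.3]
grip_width: 0.56
grip_force: 25.0
```

```bash
python3 f.py
```

```text
t 13.9 p [ 452.1 -106.8   36.7] yaw_y -10.19 zax [ 0.e+00 -1.e-04 -1.e+00] F [ 0.04 -0.64 -1.35] T [-0.02 -0.08  0.05] gw 48.7 gf 25.0
along -89.08 lat -4.54 F along 0.16 lat -0.63 z -1.35
```

Call:
{"op": "move_arm", "data": {"increments": "0.2 1 0 0 0 0 150;0.2 1 0 0 0 0 150;0.2 1 0 0 0 0 150;0.2 1 0 0 0 0 150;0.2 1 0 0 0 0 150;0 0 0 0 0 0 150;0 0 0 0 0 0 150;0 0 0 0 0 0 150"}}

```text
time: 14.57
position: [0.4532, -0.1018, 0.0367]
tool_rot: [2.41, 2.015, 0.0]
ft_force: [0.1, -0.6, -1.1]
grip_width: 0.56
grip_force: 25.0
```

```bash
python3 f.py
```

```text
t 14.57 p [ 453.2 -101.8   36.7] yaw_y -10.19 zax [ 1.e-04 -1.e-04 -1.e+00] F [ 0.15 -0.6  -1.08] T [-0.06 -0.05 -0.02] gw 48.8 gf 25.0
along -88.95 lat 0.59 F along 0.25 lat -0.57 z -1.08
```

Call:
{"op": "move_arm", "data": {"increments": "0.2 1 0 0 0 0 150;0.2 1 0 0 0 0 150;0.2 1 0 0 0 0 150;0.1 1 0 0 0 0 150;0.2 1 0 0 0 0 150;0.2 0.8 0 0 0 0 150;0 0 0 0 0 0 150;0 0 0 0 0 0 150"}}

```text
time: 15.23
position: [0.4543, -0.0959, 0.0367]
tool_rot: [2.41, 2.015, -0.0]
ft_force: [-0.6, -0.2, -0.8]
grip_width: 0.558
grip_force: 25.0
```

Run:
```python
exec(open("f.py").read())
im=ctrl.get_image("wrist"); cv2.imwrite("pics/w4.png",cv2.resize(im["frame"][220:340,420:580,::-1],None,fx=4,fy=4,interpolation=2))
```

```text
t 15.23 p [454.3 -95.9  36.7] yaw_y -10.18 zax [ 1.e-04 -1.e-04 -1.e+00] F [-0.61 -0.18 -0.76] T [-0.02 -0.08 -0.  ] gw 48.6 gf 25.0
along -88.9 lat 6.55 F along -0.57 lat -0.28 z -0.76
```

View pics/w4.png

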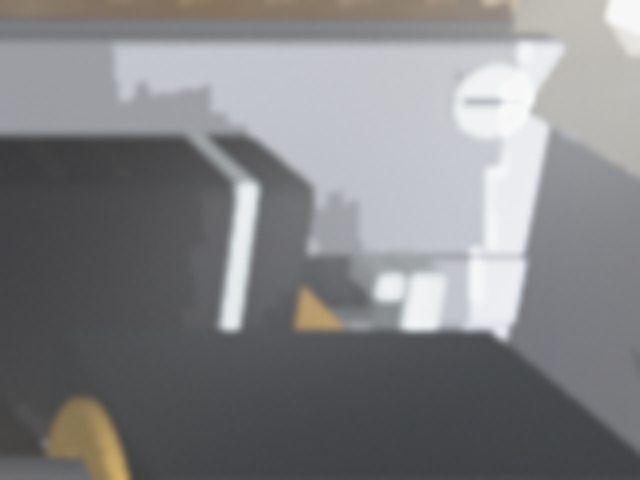

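The crop shows the stud (brass, px 315,310) between the nose (235,250) and the lip (390,288), inside the hook. Lower onto the deck, then release slowly.

Call:
{"op": "move_arm", "data": {"increments": "0 0 -0.4 0 0 0 150;0 0 -0.4 0 0 0 150;0 0 -0.4 0 0 0 150;0 0 -0.3 0 0 0 150;0 0 0 0 0 0 150;0 0 0 0 0 0 150;0 0 0 0 0 0 150;0 0 0 0 0 0 150"}}

```text
time: 15.95
position: [0.4543, -0.096, 0.0352]
tool_rot: [2.41, 2.015, 0.0]
ft_force: [0.1, 0.5, 0.2]
grip_width: 0.556
grip_force: 25.0
```

```bash
python3 f.py
```

```text
t 15.95 p [454.3 -96.   35.2] yaw_y -10.19 zax [ 1.e-04 -1.e-04 -1.e+00] F [0.15 0.45 0.18] T [ 0.02 -0.1   0.02] gw 48.4 gf 25.0
along -88.87 lat 6.5 F along 0.07 lat 0.47 z 0.18
```

Call:
{"op": "move_arm", "data": {"increments": "0 0 0 0 0 0 113;0 0 0 0 0 0 110;0 0 0 0 0 0 106;0 0 0 0 0 0 102;0 0 0 0 0 0 98;0 0 0 0 0 0 94;0 0 0 0 0 0 90;0 0 0 0 0 0 86"}}

```text
time: 16.62
position: [0.4523, -0.0956, 0.0347]
tool_rot: [-2.408, -2.013, 0.004]
ft_force: [-5.2, 1.0, 3.1]
grip_width: 0.652
grip_force: 2.3
```

```bash
python3 f.py
```

```text
t 16.62 p [452.3 -95.6  34.7] yaw_y -10.19 zax [-4.1e-03  6.0e-04 -1.0e+00] F [-5.18  0.96  3.08] T [ 0.24  0.93 -0.  ] gw 56.7 gf 2.3
along -90.89 lat 6.54 F along -5.27 lat 0.03 z 3.08
```

Call:
{"op": "move_arm", "data": {"increments": "0 0 0 0 0 0 75;0 0 0 0 0 0 60;0 0 0 0 0 0 40;0 0 0 0 0 0 20;0 0 0 0 0 0 0;0 0 0 0 0 0 0;0 0 0 0 0 0 0;0 0 0 0 0 0 0"}}

```text
time: 17.28
position: [0.4544, -0.096, 0.0353]
tool_rot: [2.41, 2.015, 0.0]
ft_force: [-0.2, 0.6, 0.5]
grip_width: 0.995
grip_force: 0.0
```

```bash
python3 f.py
python3 - <<'E'
from h import *
im=ctrl.get_image("side"); cv2.imwrite("pics/s5.png",cv2.resize(im["frame"][260:400,180:360,::-1],None,fx=4,fy=4,interpolation=2))
E
```

```text
t 17.28 p [454.4 -96.   35.3] yaw_y -10.19 zax [ 4.e-04 -1.e-04 -1.e+00] F [-0.18  0.57  0.5 ] T [-0.05 -0.05 -0.05] gw 86.5 gf 0.0
along -88.73 lat 6.52 F along -0.28 lat 0.53 z 0.5
```

View pics/s5.png

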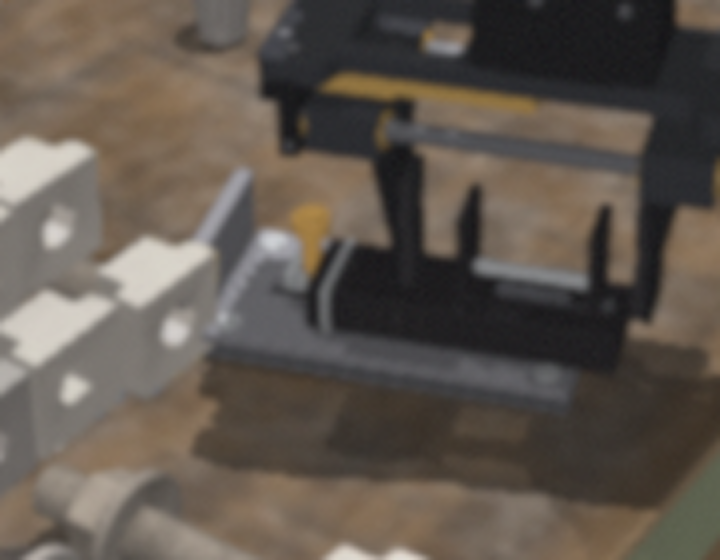

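The crop shows the probe flat on the deck, hook drawn onto the stud at px (300,260), fingers clear of both paddles. Retract upward.

Call:
{"op": "move_arm", "data": {"increments": "0 0 5 0 0 0 0;0 0 10 0 0 0 0;0 0 20 0 0 0 0;0 0 25 0 0 0 0;0 0 25 0 0 0 0;0 -15 25 0 0 0 0;0 -20 15 0 0 0 0;0 -15 5 0 0 0 0"}}

```text
time: 18.0
position: [0.4562, -0.1476, 0.1695]
tool_rot: [2.405, 2.012, 0.004]
ft_force: [-0.0, -0.4, 0.0]
grip_width: 1.002
grip_force: 0.0
```

Call:
{"op": "move_arm", "data": {"increments": "0 -20 0 0 0 0 0;0 -15 0 0 0 0 0;0 0 0 0 0 0 0;0 0 0 0 0 0 0;0 0 0 0 0 0 0;0 0 0 0 0 0 0;0 0 0 0 0 0 0;0 0 0 0 0 0 0"}}

```text
time: 18.67
position: [0.4543, -0.1801, 0.1651]
tool_rot: [-2.408, -2.017, 0.0]
ft_force: [-1.3, -0.6, -1.2]
grip_width: 0.998
grip_force: 0.0
```

Run:
```python
from h import *
st(); im=ctrl.get_image("wrist"); save(im,"w6"); C=cloud(im)
r=ctrl.silhouettes("probe",im)
if r:
    P=C[r[0]["region"]&(im["depth"]>0)]; k=(P[:,2]>.025)&(P[:,2]<.036); print(rect(P[k]),np.median(P[k][:,2]))
    H=P[P[:,2]>.062]; print("paddles",rect(H))
```

```text
t 18.67 p [ 454.3 -180.1  165.1] yaw_y -10.11 zax [-1.e-04  1.e-04 -1.e+00] F [-1.27 -0.57 -1.22] T [-0.02 -0.08  0.02] gw 86.8 gf 0.0
(((483.4072265625, -101.31248474121094), (36.07720947265625, 137.11289978027344), 79.94115447998047), array([[ 412.75397, -107.09978],
       [ 547.7593 , -131.04785],
       [ 554.0605 ,  -95.52519],
       [ 419.05518,  -71.57712]], dtype=float32)) 0.03219833721418924
paddles (((452.1577453613281, -95.39279174804688), (23.58810806274414, 56.479339599609375), 79.95606994628906), array([[ 422.29395 , -102.08101 ],
       [ 477.9077  , -111.93118 ],
       [ 482.02155 ,  -88.704575],
       [ 426.40778 ,  -78.8544  ]], dtype=float32))
```

View pics/w6.png

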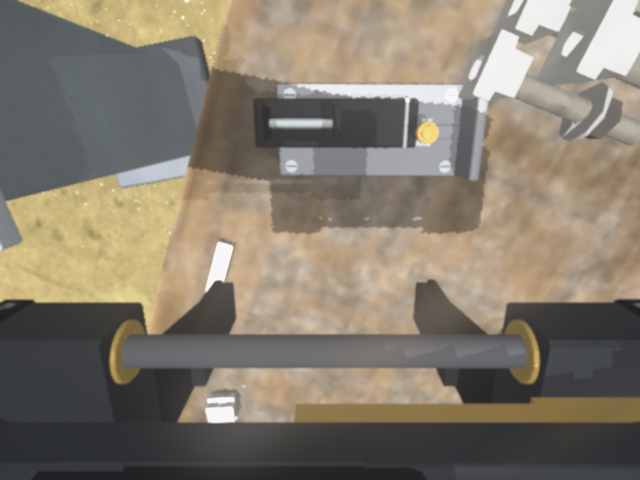

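The probe lies flat along the slot (px 255–415, row 123), with its hook round the stud at (427,132). The paddles are 56.5 mm apart, which puts the plunger at about 4 mm of travel, so the stud is caught. I'll hand it in.

```bash
python3 -c "
from bench import ctrl
print(ctrl.close_job())"
```

```text
the job is handed in; nothing more can be done
None
```

The probe is clipped on the stud and lies flat along the slot, nose towards the end wall, with the gripper withdrawn; the job was handed in at about 19 s, with highest force readings of about 7 N as the arm swung in free air and 6 N when the hook closed on the stud.

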